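# Isolate the hydrogen at the fuel cell's valve box

### The arm

A 7-joint arm with a two-finger parallel gripper is mounted at the origin on the work surface. World frame = base frame: x ahead of the robot, y to its left, z up, the work surface at z = 0. Lengths are in m, angles in rad, forces in N, time in s.
With the tool pointing down it reaches from about 0.4 to 0.875 m from the base axis. Payload 6.5 kg.
Tool frame: the origin (TCP) lies at the very end of the fingers, on their centre line; the grasp point (between the pads) lies ctrl.grip_point_offset behind it (ctrl.grip_point_offset is the distance from the TCP to the grasp point, in m); z points along the fingers, y is the line along which they close (so a half turn about z gives the same grasp; the last joint's range is limited). The gripper opens to 88 mm and grips with 3 to 60 N. Pads are 18 mm wide; open, the fingers measure 123 mm over their backs; the gripper's body (75 mm by 187 mm) begins 45 mm behind the grasp point.
Start: joints at [-1.321, 0.536, -0.004, 1.538, 0.003, 1.067, -0.071], TCP at [0.202, 0.618, 0.239] pointing down, gripper open.
Joint ranges: [-2.7, 2.7], [-0.37, 2.16], [-1.27, 1.26], [0.24, 2.4], [-1.31, 4.45], [0.19, 1.91], [-2.76, 2.76]. Speed limits (rad/s): [2.39, 2.39, 3.14, 3.14, 3.14, 3.14, 3.14].

### API

Orientations are given as a rotation vector (axis times angle).
In Python, from rig import ctrl gives the robot as it stands.
- The arm moves only by the shell command python3 -m pendant 'ROWS' [FORCE]. ROWS is JSON, a list of rows, each an object of numbers: "x", "y", "z": the shift along the tool's x, y, z in mm; "wx", "wy", "wz": the turn, a rotation vector about the tool's x, y, z in degrees; "grip": the finger opening in mm, from 0 to 88.1. A call has 1 to 12 rows; each row is the pose to reach, as a shift and turn from the pose commanded when the call began, along the tool's axes at that moment; what a row does not reach only later rows make up. A row lasts 1/8 s, in which the tool goes at most 62.5 mm and 10.7 degrees, less where a joint would pass 70% of its speed; a pose out of reach is approached as far as the arm can. A call with a gripper value outside its range is refused whole. The fingers move at their own pace and stop on an object; FORCE is the grip in N (left out, the last holds). Time passes only in rows, so rows that repeat a pose let the fingers close. It gives the time, the measured TCP pose, the force, the opening and the grip force at its end, in the units of the state.
- ctrl.observe(): the state, without advancing time (a new reading comes with each control period).
- ctrl.grab_frame(name): name is "scene" or "top" or "wrist"; returns (picture, depth): 384x512x3 uint8, red, green, blue; 384x512 float32, m along the optical axis (not along the pixel's ray), 0 where there is no reading.
- ctrl.calibration(name): a dict with "fx", "fy", "cx", "cy" (pixels), "R" (3x3) and "t" (3): a world point X has camera coordinates R X + t. Camera axes: x right, y down, z forward; pixel columns grow to the right and rows downward; lengths in m; the calibration is good to about 2 mm. A picture is of the moment at which its call begins: read the wrist's pose just before it. calibration takes no time and is no camera call; for the wrist camera it gives the pose at the moment of the call.
- ctrl.finish_job(): hands the job in; it is judged then, once.
The state is a dict: "time": time; "joint_positions": joint angles; "joint_velocities": joint speeds; "joint_efforts": joint torques, N m; "position": TCP position; "orientation": TCP orientation; "force": force on the tool from outside, world axes, zero at the start; "wrist_torque": the same for the moment, N m; "opening": opening from 0.0 (shut) to 1.0 (fully open); "grasp_force": force on a finger pad.
Only numpy, scipy, OpenCV 4.12 (cv2) and the standard library are available. Lean on these libraries where they do the work, as an engineer would, in place of code of your own. Each camera call takes 0.05 s, during which the arm holds its last target. There are 200 camera calls.

### The job

The run is over: slide the blue hatch of the gas valve box all the way back, away from you, to uncover the valve levers, then push the red hydrogen lever clockwise (seen from above) a quarter turn to its stop, so that it lies straight across its pipe and the gas is shut off. Leave the green purge lever open as it is, leave the hatch open, and do not disturb the things standing around the box. Only push with the fingertips: grip and lift nothing.

Things in the scene. Friction and masses are not known exactly. Their poses are not given: they have to be found in the camera images.
- valve_box: Beige steel gas valve box fixed to the bench, 300 (its x) by 290 (its y) by 85 mm high; origin at the centre of its underside, z up, its -x side is the front, towards the robot. Rear half: a deck 85 mm high, over which the hatch slides. Aluminium rails along both sides (outside its |y| = 133 mm) stand 96 mm high. Two gauges up to 135 mm high stand behind it (its x 190 to 260 mm)
- well (a point): centre of the mouth of the open well in the box's front half, 85 mm above the bench: 144 mm along the box's x by 280 mm along its y, 79 mm deep, with the two valves side by side in it; the hatch hides it at the start. Axes are those of the valve box
- fuel_cell: blue fuel cell with brass plates, fixed left of the valve box, 100 by 92 by 124 mm high; origin at the centre of its underside. Steel tubes at most 40 mm high run to it from the front of the box, up to 45 mm before the box
- hatch (a joint): travel of the hatch (m) along the valve box's +x: 0 = the well is covered, 0.140 = fully back at its stop, the well wholly open. Starts at 0 to 0.015. The blue sheet, 148 by 270 by 3 mm with its top face 88 mm above the bench, runs captive in the rails, resists with about 4 N and stays where it is left
- hatch_flange (a point): middle of the hatch's upturned push flange: an upright plate 3 mm thick, 130 mm long along the box's y, on the front edge of the hatch, 88 to 111 mm above the bench, with a black bead 5 mm thick on its top edge. The point lies 99 mm up, mid-thickness, and moves with the hatch; axes as the box. At hatch 0 it is at the box's x = -145.5 mm, y = 0
- red_handle (a joint): angle of the red (hydrogen) lever (rad): 0 = open, along its pipe, tip to the front (the box's -x); grows clockwise seen from above, the tip swinging towards the box's +y, to 1.571 = shut at its stop, pointing along the box's +y. Starts at 0 to 0.25, turns against 0.32 N m of friction (6 N at red_lever) and stays where it is left
- red_stem (a point): pivot of the red lever, on its vertical axis at the lever's mid height, 64 mm above the bench, at the valve box's x = -45 mm and y = -75 or +50 mm (the green valve has the other place). Axes are those of the box. The pipe below lies along the box's x at 34 mm (brass body up to 47 mm high, 26 mm wide)
- red_lever (a point): middle of the red lever, 55 mm from the pivot and 64 mm above the bench. The red sleeve is 15 mm wide, 12 mm high (58 to 70 mm above the bench) and reaches from 21 to 75 mm from the pivot; its own -x axis points from the pivot to the tip, its y across the lever; it turns with the lever
- green_handle (a joint): angle of the green (nitrogen purge) lever (rad), same build and sense as the red one: starts at 0 to 0.1, open, and must stay there
- green_lever (a point): the same point on the green lever, 55 mm from its pivot; same size, heights and axes as red_lever
- tip_box: loose box of pipette tips, blue with a clear lid, 120 by 85 by 85 mm high, right of the valve box; origin at the centre of its underside
- wash_bottle: loose white bottle with a blue cap, diameter 60 mm, 150 mm high, right of the valve box; origin at the centre of its underside
- wrench: loose steel wrench, 160 mm long and under 20 mm high, lying in front of and to the right of the valve box, along its own x; origin at its underside, about the middle
Mind the look-alikes: they are no part of the job. Of the things that look like the wrench, take the one that is nearest to the robot's base at the start.

How it is judged:
By the outcome, as a careful person would: the job done as asked, in the order asked, and still so for the second after the job is handed in, with the robot touching nothing.
It also fails if it takes over 45 s, if anything falls off the work surface, if the arm or the gripper's body presses on something with over 40 N, if the wrist force passes 120 N, or if a joint passes its speed limit or range.

## Working session

There is one attempt and no reset: what is moved stays moved. The work goes in short steps, Python scripts to look and compute and a shell command to move; the robot and the scene stay as the last step left them, time stands still between calls to the robot, and variables do not carry over. Pictures are saved under pics/ and viewed, at most 10 in all, crops included, and the job is handed in when it is done.

```bash
ls; mkdir -p pics
cat > h.py <<'E'
import numpy as np,cv2
from rig import ctrl
def grab(n,save=None):
    c=ctrl.calibration(n);im,d=ctrl.grab_frame(n)
    if save: cv2.imwrite('pics/'+save,im[:,:,::-1])
    return im,d,c
def onplane(c,u,v,z):
    R=np.array(c['R']);t=np.array(c['t']);o=-R.T@t
    r=R.T@np.array([(u-c['cx'])/c['fx'],(v-c['cy'])/c['fy'],1])
    return o+r*(z-o[2])/r[2]
def cloud(d,c):
    v,u=np.mgrid[:d.shape[0],:d.shape[1]]
    P=np.stack([(u-c['cx'])/c['fx']*d,(v-c['cy'])/c['fy']*d,d],-1)
    return (P-np.array(c['t']))@np.array(c['R'])
E
python3 - <<'E'
from h import *
a,d,c=grab('top');b,_,_=grab('scene')
np.savez('top0.npz',im=a,d=d,**{k:np.array(v) for k,v in c.items()})
cv2.imwrite('pics/a.png',cv2.resize(a[:,:,::-1],(800,600)));cv2.imwrite('pics/b.png',b[:,:,::-1])
print(c,ctrl.observe()['orientation'],ctrl.observe()['opening'],ctrl.observe()['position'],ctrl.grip_point_offset)
E
```

```text
pics
{'fx': 491.50175185421574, 'fy': 491.50175185421574, 'cx': 263.1420633305386, 'cy': 193.43181631852946, 'R': array([[ 1.87015662e-02, -9.99819248e-01,  3.42379148e-03],
       [-9.79240910e-01, -1.90077185e-02, -2.01806708e-01],
       [ 2.01835309e-01,  4.21384826e-04, -9.79419384e-01]]), 't': array([-0.17295818,  0.50268553,  1.39722344])} [-4.93839207e-01 -3.10240147e+00  2.47826980e-03] 0.9995814248931182 [0.20172088 0.61731351 0.23791067] 0.0187
```

View pics/a.png

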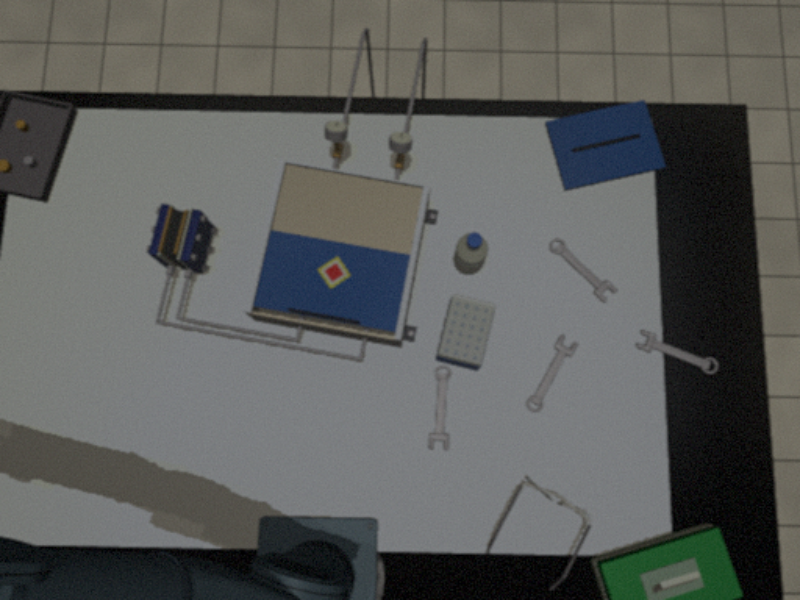

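View pics/b.png

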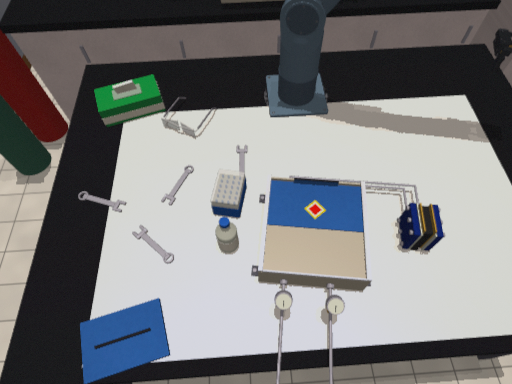

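Top view (800x600): the blue hatch with the diamond is at (335,283) and its black flange bead at (325,316). The deck is at (348,205), the fuel cell at (183,240) and the tip box at (466,330). The bottle is at (471,252) and the nearest wrench at (440,408). The blue look-alikes are the folder (605,145), fuel cell and tip box. Only the sheet inside the beige box fits the hatch.

Run:
```python
from h import *
f=np.load('top0.npz');im,d=f['im'],f['d'];c={k:f[k] for k in('fx','fy','cx','cy','R','t')}
print('cam',-c['R'].T@c['t'])
P=cloud(d,c)
roi=np.zeros(d.shape,bool);roi[95:225,155:285]=1
m=roi&(d>0)&(P[...,2]>.078)&(P[...,2]<.1)
n,l,st,_=cv2.connectedComponentsWithStats(m.astype('uint8'));k=1+st[1:,4].argmax();m=l==k
r=cv2.minAreaRect(P[m][:,:2].astype('float32'));print('box rect',r,cv2.boxPoints(r))
hsv=cv2.cvtColor(im,cv2.COLOR_RGB2HSV)
b=roi&(hsv[...,0]>100)&(hsv[...,0]<125)&(hsv[...,1]>130)
n,l,st,_=cv2.connectedComponentsWithStats(b.astype('uint8'));k=1+st[1:,4].argmax();b=l==k
vs,us=np.nonzero(b);Q=np.array([onplane(c,u,v,.088)[:2] for u,v in zip(us,vs)],'float32')
r=cv2.minAreaRect(Q);print('hatch',r,cv2.boxPoints(r), np.median(P[b][:,2]))
fl=roi&(d>0)&(P[...,2]>.102)&(P[...,2]<.12)
print('high',fl.sum())
vs,us=np.nonzero(roi&b|roi&(hsv[...,2]<70)); 
dk=roi&(hsv[...,2]<60);dk[:185]=0
vs,us=np.nonzero(dk);Q=np.array([onplane(c,u,v,.111)[:2] for u,v in zip(us,vs)],'float32')
print('bead',len(Q),cv2.minAreaRect(Q))
```

```text
cam [ 0.2134758  -0.16396078  1.47050521]
box rect ((0.5990521907806396, -0.026676610112190247), (0.2910750210285187, 0.3021617531776428), 80.69601440429688) [[ 0.42642945 -0.14587387]
 [ 0.7246161  -0.19472513]
 [ 0.77167493  0.09252065]
 [ 0.47348827  0.1413719 ]]
hatch ((0.5376158952713013, -0.014727532863616943), (0.26047661900520325, 0.14328934252262115), 80.63279724121094) [[ 0.44572884 -0.1315682 ]
 [ 0.5871075  -0.15489015]
 [ 0.62950295  0.10211313]
 [ 0.4881243   0.12543508]] 0.08910998698692857
high 152
bead 445 ((0.45080310106277466, -0.02094876766204834), (0.29061099886894226, 0.035932790488004684), 81.88655090332031)
```

```bash
cat >> h.py <<'E'
from scipy.spatial.transform import Rotation as Ro
B=np.array([.599,-.0267]);YAW=np.radians(-9.3)
def w(bx,by,z):
    c,s=np.cos(YAW),np.sin(YAW);return np.array([B[0]+c*bx-s*by,B[1]+s*bx+c*by,z])
def tobox(p):
    c,s=np.cos(YAW),np.sin(YAW);q=np.asarray(p)[:2]-B;return np.array([c*q[0]+s*q[1],-s*q[0]+c*q[1]])
def rows(T):
    s=ctrl.observe();R=Ro.from_rotvec(s['orientation']).as_matrix();p=np.array(s['position'])
    print('yaw of tool y',np.degrees(np.arctan2(R[1,1],R[0,1])),'tcp box',tobox(p)*1000,p[2])
    for t in T: print(np.round(R.T@(t-p)*1000,1))
E
python3 - <<'E'
from h import *
rows([w(-.185,0,.2),w(-.185,0,.097)])
E
```

```text
yaw of tool y 71.91111025417115 tcp box [-496.13221361  571.34659077] 0.23791067448574507
[-394.8 -517.    38.8]
[-394.8 -516.9  141.8]
```

```bash
python3 -m pendant '[{"x":-33,"y":-43,"z":3,"wz":7,"grip":0},{"x":-66,"y":-86,"z":6,"wz":14},{"x":-99,"y":-129,"z":10,"wz":21},{"x":-132,"y":-172,"z":13,"wz":28},{"x":-165,"y":-215,"z":16,"wz":35},{"x":-198,"y":-258,"z":19,"wz":42},{"x":-231,"y":-301,"z":22,"wz":49},{"x":-264,"y":-344,"z":26,"wz":56},{"x":-297,"y":-387,"z":29,"wz":63},{"x":-330,"y":-430,"z":32,"wz":70},{"x":-363,"y":-474,"z":36,"wz":76},{"x":-395,"y":-517,"z":39,"wz":81.2}]'
python3 - <<'E'
from h import *
a,d,c=grab('wrist','c.png')
rows([w(-.185,0,.2),w(-.185,0,.097)]);print(ctrl.observe()['opening'])
E
```

```text
yaw of tool y 71.90988282886346 tcp box [-496.13783001  571.46357896] 0.23806163117484877
[-394.8 -517.2   38.8]
[-394.8 -517.   141.8]
1.001184987213966validation failed for argument at $[0]...
```

View pics/c.png

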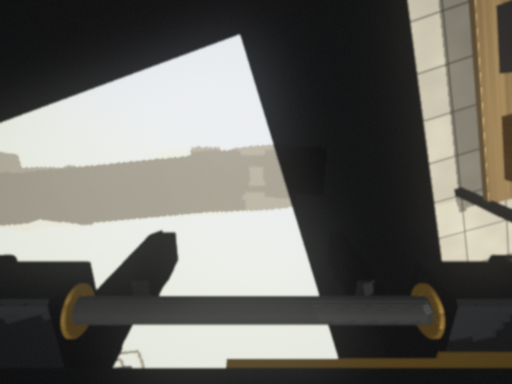

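The call was refused. The wrist view shows only the bench and the finger gap at rows 295-325. I'll retry with every key in every row.

```bash
python3 -m pendant '[{"x":-33,"y":-43,"z":3,"wx":0,"wy":0,"wz":7,"grip":0},{"x":-66,"y":-86,"z":6,"wx":0,"wy":0,"wz":14,"grip":0},{"x":-99,"y":-129,"z":10,"wx":0,"wy":0,"wz":21,"grip":0},{"x":-132,"y":-172,"z":13,"wx":0,"wy":0,"wz":28,"grip":0},{"x":-165,"y":-215,"z":16,"wx":0,"wy":0,"wz":35,"grip":0},{"x":-198,"y":-258,"z":19,"wx":0,"wy":0,"wz":42,"grip":0},{"x":-231,"y":-301,"z":22,"wx":0,"wy":0,"wz":49,"grip":0},{"x":-264,"y":-344,"z":26,"wx":0,"wy":0,"wz":56,"grip":0},{"x":-297,"y":-387,"z":29,"wx":0,"wy":0,"wz":63,"grip":0},{"x":-330,"y":-430,"z":32,"wx":0,"wy":0,"wz":70,"grip":0},{"x":-363,"y":-474,"z":36,"wx":0,"wy":0,"wz":76,"grip":0},{"x":-395,"y":-517,"z":39,"wx":0,"wy":0,"wz":81.2,"grip":0}]'
python3 - <<'E'
from h import *
a,d,c=grab('wrist','d.png')
rows([w(-.185,0,.2),w(-.185,0,.097)]);print(ctrl.observe()['opening'],ctrl.observe()['joint_positions'])
E
```

```text
time: 1.65
position: [0.4171, 0.0021, 0.1998]
orientation: [2.397, 2.031, 0.001]
force: [0.2, 0.3, -0.4]
opening: 0.005
grasp_force: 0.0
yaw of tool y -10.062282679972315 tcp box [-181.48515775   -7.09103016] 0.20003540264145875
[ 7.  -3.6  0. ]
[  7.3  -3.9 103. ]
0.0018716691025936392 [-0.60046277  0.21502003  0.56995025  2.18133779 -0.15973664  0.78212316
 -0.10317416]
```

View pics/d.png

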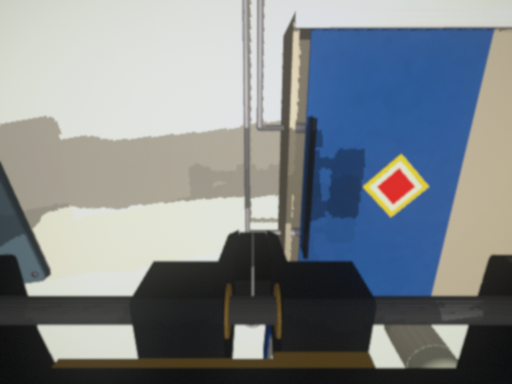

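The wrist view shows the flange's black bead from (316,117) to (305,257), the hatch with its diamond at (396,186), and the closed fingers at (253,240).

Run:
```python
from h import *
c=ctrl.calibration('wrist')
for u,v in((316,118),(305,256)): print('bead',tobox(onplane(c,u,v,.111))*1000)
print('diamond',tobox(onplane(c,396,186,.088))*1000)
```

```text
bead [-129.41612148   57.88717909]
bead [-132.51721913  -69.39797929]
diamond [-43.92221878  -8.19585464]
```

```bash
python3 -m pendant '[{"x":0,"y":-8,"z":50,"wx":0,"wy":0,"wz":0,"grip":0},{"x":0,"y":-8,"z":102,"wx":0,"wy":0,"wz":0,"grip":0},{"x":0,"y":10,"z":102,"wx":0,"wy":0,"wz":0,"grip":0},{"x":0,"y":28,"z":102,"wx":0,"wy":0,"wz":0,"grip":0},{"x":0,"y":42,"z":102,"wx":0,"wy":0,"wz":0,"grip":0},{"x":0,"y":56,"z":102,"wx":0,"wy":0,"wz":0,"grip":0}]'
python3 -m pendant '[{"x":0,"y":15,"z":0,"wx":0,"wy":0,"wz":0,"grip":0},{"x":0,"y":30,"z":0,"wx":0,"wy":0,"wz":0,"grip":0},{"x":0,"y":45,"z":0,"wx":0,"wy":0,"wz":0,"grip":0},{"x":0,"y":60,"z":0,"wx":0,"wy":0,"wz":0,"grip":0}]'
python3 -m pendant '[{"x":0,"y":12,"z":0,"wx":0,"wy":0,"wz":0,"grip":0},{"x":0,"y":22,"z":0,"wx":0,"wy":0,"wz":0,"grip":0},{"x":0,"y":30,"z":0,"wx":0,"wy":0,"wz":0,"grip":0}]'
python3 -c "from h import *;rows([])"
```

```text
time: 2.45
position: [0.4709, -0.005, 0.0973]
orientation: [-2.392, -2.033, 0.003]
force: [-4.8, 1.0, 0.8]
opening: 0.005
grasp_force: 2.5
time: 2.95
position: [0.5315, -0.0149, 0.0974]
orientation: [-2.393, -2.034, 0.001]
force: [-5.4, 0.9, -0.5]
opening: 0.007
grasp_force: 2.4
time: 3.32
position: [0.5613, -0.0199, 0.0975]
orientation: [-2.394, -2.034, 0.0]
force: [-4.8, 0.2, -3.4]
opening: 0.006
grasp_force: 2.0
yaw of tool y -9.288607435256209 tcp box [-38.35216738   0.63540446] 0.09753315197162891
```

```bash
python3 -m pendant '[{"x":0,"y":5,"z":0,"wx":0,"wy":0,"wz":0,"grip":0},{"x":0,"y":9,"z":0,"wx":0,"wy":0,"wz":0,"grip":0},{"x":0,"y":9,"z":0,"wx":0,"wy":0,"wz":0,"grip":0}]'
python3 -m pendant '[{"x":0,"y":3,"z":0,"wx":0,"wy":0,"wz":0,"grip":0},{"x":0,"y":4,"z":0,"wx":0,"wy":0,"wz":0,"grip":0}]'
```

```text
time: 3.7
position: [0.5706, -0.0214, 0.098]
orientation: [2.393, 2.033, 0.002]
force: [-1.7, 0.9, -2.1]
opening: -0.0
grasp_force: 1.0
time: 3.95
position: [0.574, -0.022, 0.098]
orientation: [2.394, 2.034, 0.001]
force: [-2.9, 0.8, -0.3]
opening: 0.005
grasp_force: 1.8
```

```bash
python3 -m pendant '[{"x":0,"y":2,"z":0,"wx":0,"wy":0,"wz":0,"grip":0},{"x":0,"y":3,"z":0,"wx":0,"wy":0,"wz":0,"grip":0}]'
python3 -m pendant '[{"x":0,"y":1.5,"z":0,"wx":0,"wy":0,"wz":0,"grip":0},{"x":0,"y":3,"z":0,"wx":0,"wy":0,"wz":0,"grip":0}]'; python3 -m pendant '[{"x":0,"y":1.5,"z":0,"wx":0,"wy":0,"wz":0,"grip":0},{"x":0,"y":3,"z":0,"wx":0,"wy":0,"wz":0,"grip":0}]'
```

```text
time: 4.2
position: [0.5766, -0.0224, 0.0979]
orientation: [-2.394, -2.034, 0.0]
force: [-6.4, 1.4, 3.1]
opening: 0.007
grasp_force: 3.3
time: 4.45
position: [0.5768, -0.0225, 0.0978]
orientation: [-2.39, -2.031, 0.006]
force: [-15.3, 1.8, 14.2]
opening: 0.005
grasp_force: 8.9
time: 4.7
position: [0.5769, -0.0225, 0.0977]
orientation: [-2.386, -2.027, 0.011]
force: [-25.5, 3.6, 24.8]
opening: 0.005
grasp_force: 14.1
```

The hatch is at its stop: position stalled and force rose to 25 N. I'll back off, lift and look at the levers.

```bash
python3 -m pendant '[{"x":0,"y":-30,"z":0,"wx":0,"wy":0,"wz":0,"grip":0},{"x":-15,"y":-50,"z":-45,"wx":0,"wy":0,"wz":0,"grip":0},{"x":-50,"y":-65,"z":-90,"wx":0,"wy":0,"wz":0,"grip":0},{"x":-80,"y":-80,"z":-130,"wx":0,"wy":0,"wz":0,"grip":0},{"x":-80,"y":-80,"z":-150,"wx":0,"wy":0,"wz":0,"grip":0},{"x":-80,"y":-80,"z":-150,"wx":0,"wy":0,"wz":0,"grip":0}]'
python3 - <<'E'
from h import *
a,d,c=grab('wrist','e.png');rows([])
np.savez('w1.npz',im=a,d=d,**{k:np.array(v) for k,v in c.items()})
E
```

```text
time: 5.45
position: [0.4929, -0.0899, 0.2497]
orientation: [2.391, 2.031, 0.008]
force: [-0.5, 0.2, -0.8]
opening: 0.002
grasp_force: 0.0
yaw of tool y -9.269832193503863 tcp box [-95.4020908  -79.08686991] 0.24830489587332535
```

View pics/e.png

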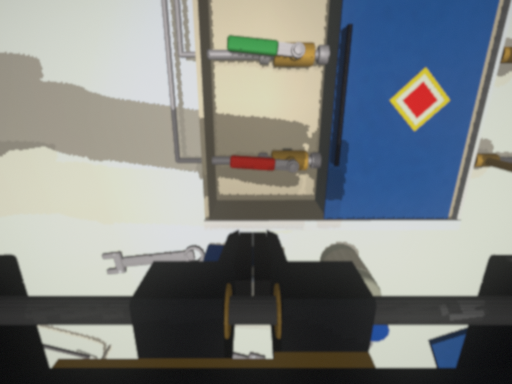

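The wrist view shows the well uncovered: red sleeve from (230,162) to (275,164) with its pivot near (293,160), and green sleeve from (228,43) to (280,48). Red is on the right (-y) side. The red diamond at (420,97) is only a label.

Run:
```python
from h import *
f=np.load('w1.npz');im,d=f['im'],f['d'];c={k:f[k] for k in('fx','fy','cx','cy','R','t')}
hsv=cv2.cvtColor(im,cv2.COLOR_RGB2HSV);h,s,v=cv2.split(hsv)
P=cloud(d,c)
for n,m in(('red',((h<8)|(h>172))&(s>150)),('green',(h>45)&(h<85)&(s>120))):
    m=m.copy();m[:, 330:]=0;m[200:]=0
    k,l,st,_=cv2.connectedComponentsWithStats(m.astype('uint8'));m=l==1+st[1:,4].argmax()
    vs,us=np.nonzero(m);Q=np.array([tobox(onplane(c,a,b,.07)) for a,b in zip(us,vs)],'float32')*1000
    r=cv2.minAreaRect(Q);print(n,r,cv2.boxPoints(r).round(1).tolist(),np.median(P[m][:,2]))
bd=(P[...,2]>.1)&(P[...,2]<.12)&(d>0);bd[220:]=0
Q=np.array([tobox(p) for p in P[bd]])*1000;print('flange',len(Q),np.median(Q,0),np.percentile(Q,[2,98],axis=0))
for u,v in((348,28),(337,164)):print('bead',tobox(onplane(c,u,v,.111))*1000)
print('well corner fr, rr',tobox(onplane(c,205,218,.085))*1000,tobox(onplane(c,326,219,.085))*1000,'diamond',tobox(onplane(c,420,97,.088))*1000)
```

```text
red ((-93.76201629638672, -70.5657958984375), (14.067659378051758, 50.67509841918945), 86.25144958496094) [[-119.5, -75.9000015258789], [-68.9000015258789, -79.19999694824219], [-68.0, -65.19999694824219], [-118.5999984741211, -61.900001525878906]] 0.06977985234353597
green ((-93.90603637695312, 53.61064529418945), (12.515915870666504, 49.97584915161133), 84.55230712890625) [[-119.4000015258789, 49.79999923706055], [-69.5999984741211, 45.0], [-68.4000015258789, 57.5], [-118.19999694824219, 62.20000076293945]] 0.06987514436400324
flange 968 [-7.66425742  6.20761468] [[ -9.0641502  -62.38785841]
 [ -4.47328997  61.9794813 ]]
bead [-8.46870268 61.05425206]
bead [ -6.71475672 -63.00309518]
well corner fr, rr [-150.54482164 -134.49949847] [  -5.50106418 -136.35256937] diamond [80.15673789  2.53529739]
```

Run:
```python
from h import *
f=np.load('top0.npz');P=cloud(f['d'],f)
q=P[145:175,290:313].reshape(-1,3);q=q[q[:,2]>.1];Q=np.array([tobox(p) for p in q])*1000
print('bottle',np.percentile(Q,[1,99],axis=0),q[:,2].max())
A=[(-114,-107,.12),(-114,-107,.06),(-114,-86.5,.06),(-114,-77,.06),(-110.4,-63,.06),(-103.2,-50.4,.06),(-93,-40.1,.06),(-80.5,-32.8,.06),(-71.3,-29.9,.06),(-66.5,-29,.06)]
rows([w(x/1000,y/1000,z) for x,y,z in A])
```

```text
bottle [[  17.90076244 -267.60801664]
 [  61.21609609 -219.08833802]] 1.470505208422045
yaw of tool y -9.269832193503863 tcp box [-95.4020908  -79.08686991] 0.24830489587332535
[-28.  -19.1 128.2]
[-28.  -19.3 188.2]
[ -7.5 -19.3 188.2]
[  2.  -19.3 188.2]
[ 16.  -15.6 188.3]
[ 28.6  -8.4 188.3]
[ 38.9   1.8 188.3]
[ 46.2  14.3 188.4]
[ 49.1  23.5 188.4]
[ 50.   28.3 188.4]
```

```bash
python3 -m pendant '[{"x":-28,"y":-19,"z":50,"wx":0,"wy":0,"wz":0,"grip":0},{"x":-28,"y":-19,"z":100,"wx":0,"wy":0,"wz":0,"grip":0},{"x":-28,"y":-19,"z":150,"wx":0,"wy":0,"wz":0,"grip":0},{"x":-28,"y":-19,"z":188,"wx":0,"wy":0,"wz":0,"grip":0},{"x":-28,"y":-19,"z":188,"wx":0,"wy":0,"wz":0,"grip":0},{"x":-18,"y":-19,"z":188,"wx":0,"wy":0,"wz":0,"grip":0},{"x":-8,"y":-19,"z":188,"wx":0,"wy":0,"wz":0,"grip":0},{"x":2,"y":-19,"z":188,"wx":0,"wy":0,"wz":0,"grip":0}]'; python3 -c "from h import *;rows([w(-.1104,-.063,.06),w(-.1032,-.0504,.06),w(-.093,-.0401,.06)])"
```

```text
time: 6.5
position: [0.4735, -0.0853, 0.061]
orientation: [2.392, 2.031, 0.002]
force: [0.1, -6.6, -1.2]
opening: 0.005
grasp_force: 3.2
yaw of tool y -9.335753785472066 tcp box [-114.36806635  -78.09926575] 0.06103835592252858
[15.1  4.   1. ]
[27.7 11.1  1. ]
[38.  21.3  1.1]
```

Contact at 6.6 N on the lever, as expected. I'll follow the arc.

```bash
python3 -m pendant '[{"x":8,"y":1.5,"z":0,"wx":0,"wy":0,"wz":0,"grip":0},{"x":15,"y":4,"z":0,"wx":0,"wy":0,"wz":0,"grip":0},{"x":22,"y":7,"z":0,"wx":0,"wy":0,"wz":0,"grip":0},{"x":28,"y":11,"z":0,"wx":0,"wy":0,"wz":0,"grip":0},{"x":33,"y":16,"z":0,"wx":0,"wy":0,"wz":0,"grip":0},{"x":38,"y":21,"z":0,"wx":0,"wy":0,"wz":0,"grip":0}]'; python3 -c "from h import *;rows([w(-.0805,-.0328,.06),w(-.0713,-.0299,.06),w(-.0665,-.029,.06)])"
```

```text
time: 7.25
position: [0.499, -0.0517, 0.0608]
orientation: [2.394, 2.031, -0.002]
force: [-3.3, -7.0, 1.9]
opening: 0.005
grasp_force: 3.0
yaw of tool y -9.368620815128143 tcp box [-94.67231036 -40.82759431] 0.060771301544959855
[ 8.  14.2  0.8]
[11.  23.4  0.8]
[11.9 28.2  0.8]
```

```bash
python3 -m pendant '[{"x":5,"y":7,"z":0,"wx":0,"wy":0,"wz":0,"grip":0},{"x":8,"y":14,"z":0,"wx":0,"wy":0,"wz":0,"grip":0},{"x":10,"y":20,"z":0,"wx":0,"wy":0,"wz":0,"grip":0},{"x":11,"y":25,"z":0,"wx":0,"wy":0,"wz":0,"grip":0},{"x":11,"y":27,"z":0,"wx":0,"wy":0,"wz":0,"grip":0}]';python3 -m pendant '[{"x":0,"y":2,"z":0,"wx":0,"wy":0,"wz":0,"grip":0},{"x":0,"y":3,"z":0,"wx":0,"wy":0,"wz":0,"grip":0}]'; python3 -c "from h import *;rows([])"
```

```text
time: 7.88
position: [0.526, -0.0439, 0.0604]
orientation: [-2.393, -2.033, 0.003]
force: [-5.9, -3.0, 3.7]
opening: 0.003
grasp_force: 3.0
time: 8.12
position: [0.5282, -0.0438, 0.0602]
orientation: [-2.392, -2.033, 0.004]
force: [-8.2, -2.1, 4.2]
opening: 0.006
grasp_force: 4.2
yaw of tool y -9.279398497826215 tcp box [-67.0815468  -28.26867496] 0.06024016741538313
```

```bash
python3 -m pendant '[{"x":0,"y":2,"z":0,"wx":0,"wy":0,"wz":0,"grip":0},{"x":0,"y":3,"z":0,"wx":0,"wy":0,"wz":0,"grip":0}]'; python3 -m pendant '[{"x":0,"y":2,"z":0,"wx":0,"wy":0,"wz":0,"grip":0},{"x":0,"y":3,"z":0,"wx":0,"wy":0,"wz":0,"grip":0}]'
```

```text
time: 8.38
position: [0.5284, -0.0438, 0.06]
orientation: [-2.388, -2.029, 0.009]
force: [-16.1, -0.4, 13.7]
opening: 0.006
grasp_force: 8.5
time: 8.62
position: [0.5286, -0.0438, 0.0599]
orientation: [-2.385, -2.026, 0.014]
force: [-24.4, 0.9, 22.2]
opening: 0.006
grasp_force: 12.9
```

The lever is at its stop. I'll back off, lift and look.

```bash
python3 -m pendant '[{"x":0,"y":-15,"z":0,"wx":0,"wy":0,"wz":0,"grip":0},{"x":0,"y":-28,"z":0,"wx":0,"wy":0,"wz":0,"grip":0},{"x":0,"y":-28,"z":-40,"wx":0,"wy":0,"wz":0,"grip":0},{"x":-15,"y":-28,"z":-90,"wx":0,"wy":0,"wz":0,"grip":0},{"x":-50,"y":-28,"z":-140,"wx":0,"wy":0,"wz":0,"grip":0},{"x":-50,"y":-28,"z":-188,"wx":0,"wy":0,"wz":0,"grip":0},{"x":-50,"y":-28,"z":-188,"wx":0,"wy":0,"wz":0,"grip":0}]'
python3 - <<'E'
from h import *
im,d,c=grab('wrist','f.png');rows([])
hsv=cv2.cvtColor(im,cv2.COLOR_RGB2HSV);h,s,v=cv2.split(hsv)
for n,m in(('red',((h<8)|(h>172))&(s>150)),('green',(h>45)&(h<85)&(s>120))):
    m=m.copy();m[:, 345:]=0;m[200:]=0
    k,l,st,_=cv2.connectedComponentsWithStats(m.astype('uint8'));m=l==1+st[1:,4].argmax()
    vs,us=np.nonzero(m);Q=np.array([tobox(onplane(c,a,b,.07)) for a,b in zip(us,vs)],'float32')*1000
    print(n,cv2.minAreaRect(Q))
P=cloud(d,c);bd=(P[...,2]>.1)&(P[...,2]<.12)&(d>0);bd[220:]=0
Q=np.array([tobox(p) for p in P[bd]])*1000;print('flange',np.median(Q,0))
E
```

```text
time: 9.5
position: [0.5031, -0.0902, 0.2516]
orientation: [2.391, 2.031, 0.011]
force: [0.6, -0.6, -0.4]
opening: 0.004
grasp_force: 0.0
yaw of tool y -9.245167497202784 tcp box [-85.77008977 -77.57512205] 0.24942733316811
red ((-46.31599426269531, -26.467676162719727), (13.619873046875, 51.27338409423828), 1.666513204574585)
green ((-93.73483276367188, 53.59212875366211), (12.456673622131348, 49.61342239379883), 84.51158905029297)
flange [-7.55398564  6.54122595]
```

View pics/f.png

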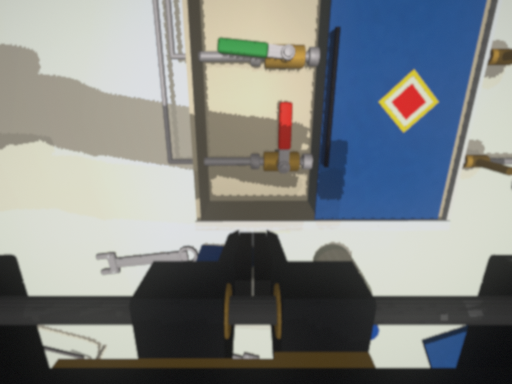

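The red sleeve, from (286,102) to (285,150), now lies straight across its pipe. Green at (243,47) is unchanged, the hatch flange at (332,95) is still fully back, and the robot is clear.

```bash
python3 -c "from rig import ctrl;print(ctrl.finish_job())"
```

```text
the job is handed in; nothing more can be done
None
```

The job is handed in at about 9.6 s: the hatch is fully back at its stop, the red hydrogen lever is shut across its pipe at its stop, and the green lever is unmoved; nothing around the box was touched, as far as the force readings and last picture show.

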